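# Check the soap pump and clip its check card

### The job

Check the larder's soap pump: press its head fully down and let it spring back up. Then record the check: squeeze the red clip's handles to open its jaw, lift it off its wooden parking rail, lower the open jaw well down over the middle of the blue card's top edge and let it close, so that the upright clip pins the blue card to the board behind it. Leave the blue card standing in its stand and everything else where it is.

Things in the scene. Friction and masses are not known exactly. Their poses are not given: they have to be found in the camera images.
- pump_top (a point): centre of the flat round top (36 mm across) of the chrome soap pump's sprung head, 184 mm above the shelf when up. Press it straight down: 2 N starts it, 5.5 N holds it fully down, it springs back. A thin spout, lower than the top face, sticks out 58 mm sideways. The upright bottle, 68 mm across, is fixed to the shelf.
- pump_head (a joint): how far the pump head is pressed down, m: 0 up, 0.012 fully down (0.009 counts as pressed, below 0.002 as back up).
- clip: red two-lever sprung clip, like a big clothes peg, 60 g, 30 mm wide (y), 88 mm tall, handles up. Origin: midway between its jaw tips; z up, x is the way jaws and handles open (frame fixed to the -x lever). Starts gripping the rail's fin, jaw tips 20 mm below the fin's top. Rubber jaw pads z 0 to 14 mm; hinge pin at z 38 mm, so an edge enters at most 33 mm.
- clip_pin (a point): middle of the clip's hinge pin (10 mm thick, along y). Above it two flat handles, 30 mm wide, 5 mm thick, splay to 52 mm over their outsides at the top (50 mm above the pin). Pinch them from above along the clip's x, 10 to 15 mm below their tops; fully squeezed they stand upright and parallel, 27 mm over their outsides, at a stop.
- clip_jaw (a joint): opening angle of the clip, rad: 0 closed on 8 mm (as at the start), 0.5 fully open (jaw tips 27 mm apart), -0.15 closed on nothing. Each lever turns half of it. About 12 N on the handles opens it fully; let go, it springs shut with about 10 N.
- rail: wooden parking rail, fixed: base 60 x 100 x 16 mm with an upright fin 8 mm thick (along its x) and 90 mm long (along its y), top at 85 mm above the shelf. Origin: centre of the underside. The clip sits anywhere within 20 mm of the middle of the fin, its x along the rail's x.
- card_blue: stiff blue card, 4 mm thick (x) x 90 mm wide (y) x 88 mm tall (z), 35 g, loose, standing upright in its stand in front (+x side) of the board. Origin: centre of its lower edge (12 mm above the shelf); its top edge is at z 88 mm, 100 mm above the shelf. White lines on its +x face.
- stand_blue: fixed dark wooden stand of the blue card, base 70 x 110 x 12 mm. Origin: centre of the underside, below the middle of the 8 mm stack: plywood board at x -4 to 0 mm, 104 mm wide, and card at x 0 to 4 mm (1 mm loose), both 100 mm above the shelf at the top; then a clear lip at x 5 to 9 mm, 42 mm high. The clip straddles the stack along the stand's x, either way round.
- card_yellow: yellow card, same size and kind, in the other stand; to be left alone. The two stands swap places between starts.
- stand_yellow: stand of the yellow card, same as the blue one's.
- bowl: blue ceramic bowl, 130 mm across, 55 mm high; origin at its foot. Leave alone.
- egg_cup: glass egg cup with an egg, 50 mm across, 88 mm high; origin at its foot. Leave alone.
- oil_bottle: green oil bottle, 60 mm across, 220 mm high, the tallest obstacle; origin at its foot. Leave alone.
- pepper_mill: dark wooden pepper mill, 44 mm across, 150 mm high; origin at its foot. Leave alone.
- jam_jar: amber jam jar, 56 mm across, 100 mm high; origin at its foot. Leave alone. Also fixed, beyond the work area: a steel biscuit tin (far right edge) and a grey crate with a shut green flap (far left edge), both up to 130 mm high.
Things that resemble listed ones, but are neither listed nor needed, are in the scene too. Leave any purple look-alike of the clip alone.

How it is judged:
On the way, in this order (a step that is already met when the one before it is completed fails the run):
1. the pump head is pressed fully down (at least 9 mm) (value of joint pump_head above 0.009 m), for 0.05 s.
2. the pump head has sprung back up (value of joint pump_head below 0.002 m), for 0.05 s.
3. the clip's jaw is squeezed open (0.15 rad) while still over the rail's fin (value of joint clip_jaw above 0.15 rad and z of clip in the frame of rail below 0.085 m), for 0.05 s.
4. the clip is lifted clear of the rail (z of clip in the frame of rail above 0.1 m), for 0.05 s.
5. the open jaw (0.15 rad) is lowered over the top edge of the blue card (value of joint clip_jaw above 0.15 rad and y of clip in the frame of card_blue between -0.03 and 0.03 m and x of clip in the frame of card_blue between -0.03 and 0.03 m and z of clip in the frame of card_blue below 0.083 m), for 0.05 s.
At the end, for the whole second after the job is handed in: The clip is closed on the blue card and its board (over 1 N on each, jaw -0.08 to 0.1 rad), at rest, upright within 0.2 rad, within 25 mm of the card's middle, jaw tips 10 to 38 mm below its top edge; the card stands upright in its stand within 20 mm of its middle, not lifted 6 mm; pump head up (y of clip in the frame of card_blue between -0.025 and 0.025 m and x of clip in the frame of card_blue between -0.015 and 0.015 m and z of clip in the frame of card_blue between 0.05 and 0.078 m and contact force between clip and card_blue above 1 N and contact force between clip and stand_blue above 1 N and angle between clip's own z axis and vertical below 0.2 rad and linear speed of clip below 0.02 m/s and value of joint clip_jaw between -0.08 and 0.1 rad and angle between card_blue's own z axis and vertical below 0.1 rad and y of card_blue in the frame of stand_blue between -0.02 and 0.02 m and z of card_blue in the frame of stand_blue between 0.008 and 0.018 m and value of joint pump_head below 0.002 m); the robot touches nothing.
It fails at once if a loose bystander (bowl, egg cup, bottle, mill, jar) is pushed more than 20 mm or tipped (distance of any of bowl, egg_cup, oil_bottle, pepper_mill, jam_jar from where it was at the start of the episode above 0.02 m or angle between any of bowl, egg_cup, oil_bottle, pepper_mill, jam_jar's own z axis and vertical above 0.3 rad).
It fails at once if the yellow card is moved more than 20 mm (distance of card_yellow from where it was at the start of the episode above 0.02 m).
It also fails if it takes over 51 s, if anything falls off the work surface, if the arm or the gripper's body presses on something with over 40 N, if the wrist force passes 120 N, or if a joint passes its speed limit or range.

### The arm

A 6-joint arm with a two-finger parallel gripper is mounted at the origin on the work surface. World frame = base frame: x ahead of the robot, y to its left, z up, the work surface at z = 0. Lengths are in m, angles in rad, forces in N, time in s.
With the tool pointing down it reaches from about 0.375 to 0.975 m from the base axis. Payload 3.8 kg.
Tool frame: the origin (TCP) lies at the very end of the fingers, on their centre line; the grasp point (between the pads) lies 19 mm behind it (env.grip_point_offset is the distance from the TCP to the grasp point, in m); z points along the fingers, y is the line along which they close (so a half turn about z gives the same grasp; the last joint's range is limited). The gripper opens to 85 mm and grips with 20 to 120 N. Pads are 22 mm wide; open, the fingers measure 114 mm over their backs; the gripper's body (76 mm by 85 mm) begins 54 mm behind the grasp point. The pads swing forward as they close: fully open they stand 13 mm farther back than shut.
Start: joints at [1.295, 0.264, 1.604, -0, 1.274, -0.037], TCP at [0.16, 0.656, 0.195] pointing down, gripper open.
Joint ranges: [-2.63, 2.63], [-0.94, 2.18], [0.31, 2.57], [-1.31, 4.45], [0, 2.66], [-2.55, 2.55]. Speed limits (rad/s): [2.57, 2.57, 3.14, 3.14, 3.14, 3.14].

### API

Orientations are given as a rotation vector (axis times angle).
In Python, from plant import env, command_gripper, cams gives the robot as it stands. The module is installed in compiled form; this text tells all that it offers. Calls block until the motion is done:
- env.reach(position, orientation): joint-space move of the TCP to a pose.
- env.move_linear(position, v=0.15, rot=None, stop_force=None): straight line of the TCP; rot=None keeps the orientation; v is the mean speed in m/s. With stop_force (N) it stops when the force on the tool has changed by that much, and returns True; else False.
- env.move_joints(angles): joint-space move.
- command_gripper(opening): opening from 0.0 (shut) to 1.0 (fully open); the grip force is fixed at half the most; returns when the fingers have stopped.
- env.sleep(seconds).
- env.inverse_kinematics(position, orientation): joint angles nearest the present ones, or None.
- env.sense(): the state.
- cams.capture(name): name is "scene" or "top" or "wrist"; returns the picture (384x512x3 uint8, red, green, blue); there is no depth.
- cams.camera_params(name): a dict with "K" (3x3 intrinsics, pixels), "view" (4x4, takes a point from world to camera coordinates); the wrist camera has in their place "tool_from_camera" (4x4, takes a point from camera to tool coordinates, whose origin is the TCP and whose axes are the flange's). Camera axes: x right, y up, looking along -z (the intrinsics and any distortion apply to the point x, -y, -z); pixel columns grow to the right and rows downward; lengths in m; the calibration is good to about 2 mm. The wrist camera is an equidistant fisheye: a pixel r from the principal point sees the ray r / f radians off the axis. A picture is of the moment at which its call begins: read the wrist's pose just before it. camera_params takes no time and is no camera call.
A pose or a line that the arm cannot do raises env.PlanningError and nothing moves.
- env.hand_in(): hands the job in; it is judged then, once.
The state is a dict: "time": time; "qpos": joint angles; "qvel": joint speeds; "joint_torque": joint torques, N m; "ee_pos": TCP position; "tcp_rot": TCP orientation; "ft_force": force on the tool from outside, world axes, zero at the start; "ft_torque": the same for the moment, N m; "opening": opening from 0.0 (shut) to 1.0 (fully open); "grip_force": force on a finger pad.
Only numpy, scipy, OpenCV 4.12 (cv2) and the standard library are available. Lean on these libraries where they do the work, as an engineer would, in place of code of your own. Each camera call takes 0.05 s, during which the arm holds its last target. There are 200 camera calls.

## Working session

There is one attempt and no reset: what is moved stays moved. The work goes in short steps, each a Python script; the robot and the scene stay as the last script left them, time stands still between calls to the robot, and variables do not carry over. Pictures are saved under pics/ and viewed, at most 10 in all, crops included, and the job is handed in when it is done.

```bash
mkdir -p pics; python3 - <<'E'
from plant import env,cams
import cv2,numpy as np
for n in ["scene","top"]:
    im=cams.capture(n); cv2.imwrite(f"pics/{n}0.png",im[:,:,::-1])
    p=cams.camera_params(n); print(n,p)
print(cams.camera_params("wrist")); s=env.sense(); print(s["time"],s["tcp_rot"],env.grip_point_offset)
a=cv2.imread("pics/top0.png"); cv2.imwrite("pics/top0v.png",cv2.resize(a,(800,600),interpolation=cv2.INTER_CUBIC))
a=cv2.imread("pics/scene0.png"); cv2.imwrite("pics/scene0v.png",cv2.resize(a,(800,600),interpolation=cv2.INTER_CUBIC))
E
```

```text
scene {'K': array([[479.14294223,   0.        , 256.79772113],
       [  0.        , 479.14294223, 188.80161951],
       [  0.        ,   0.        ,   1.        ]]), 'view': array([[ 0.79921479,  0.60101939, -0.00560491, -0.40642119],
       [-0.32216766,  0.43624264,  0.84017876,  0.10025255],
       [ 0.50740883, -0.66967757,  0.54228058, -1.73340199],
       [ 0.        ,  0.        ,  0.        ,  1.        ]])}
top {'K': array([[453.05672437,   0.        , 248.10626432],
       [  0.        , 453.05672437, 197.2145705 ],
       [  0.        ,   0.        ,   1.        ]]), 'view': array([[-0.00208477, -0.99977746, -0.02099243, -0.02426894],
       [ 0.99643076, -0.0038484 ,  0.08432637, -0.55616152],
       [-0.0843884 , -0.0207417 ,  0.99621703, -1.17311726],
       [ 0.        ,  0.        ,  0.        ,  1.        ]])}
{'K': array([[297.31863964,   0.        , 252.77272945],
       [  0.        , 297.31863964, 194.57026543],
       [  0.        ,   0.        ,   1.        ]]), 'tool_from_camera': array([[ 3.38088721e-05,  9.49595217e-01,  3.13478744e-01,
         8.05940052e-02],
       [ 9.99999999e-01, -3.35466897e-05, -6.23039380e-06,
        -1.52940879e-03],
       [ 4.59982197e-06,  3.13478744e-01, -9.49595218e-01,
        -1.77395824e-01],
       [ 0.00000000e+00,  0.00000000e+00,  0.00000000e+00,
         1.00000000e+00]])}
0.1 [-0.37423436 -3.11887041  0.00320385] 0.0187
```

View pics/top0v.png

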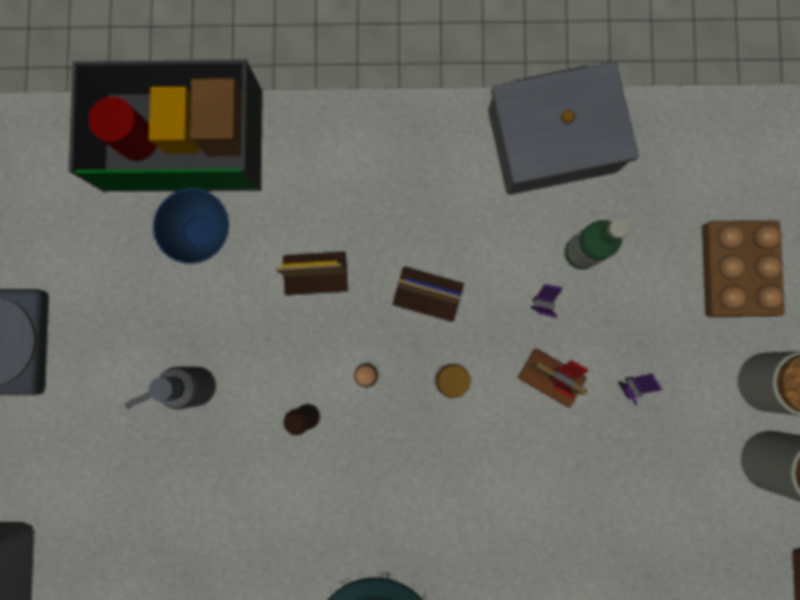

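View pics/scene0v.png

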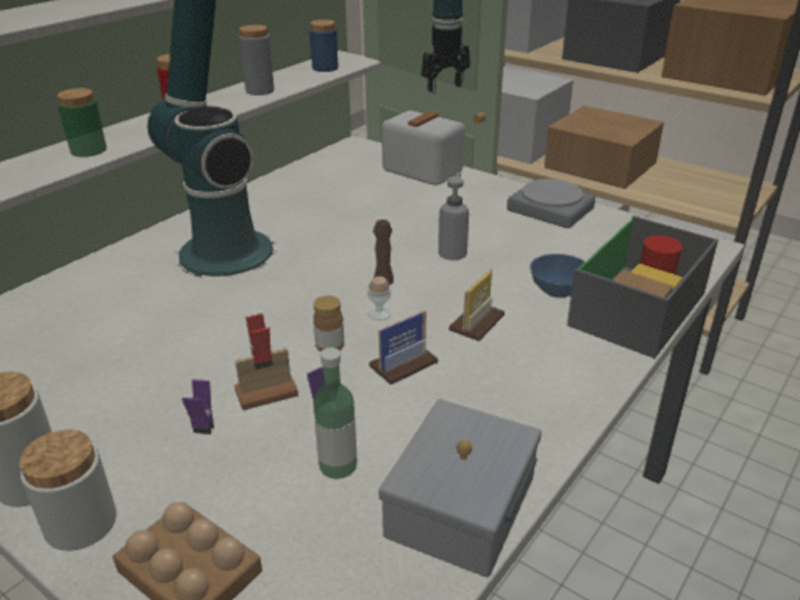

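The top view (800x600) shows the pump head at (160,388) with its spout toward (128,406), the blue card at (430,290) and the yellow card at (312,267). The red clip is on its rail at (562,375), with purple decoys at (547,300) and (640,388). The scene view shows the same layout, with the pump top at (455,181) and the red clip at (258,340).

```bash
cat > h.py <<'E'
from plant import env,cams,command_gripper
import cv2,numpy as np
from scipy.spatial.transform import Rotation as R
def ray(name,px,st=None):
    p=cams.camera_params(name);K=p["K"];u=(px[0]-K[0,2])/K[0,0];v=(px[1]-K[1,2])/K[1,1]
    if name=="wrist":
        T=p["tool_from_camera"];r=np.hypot(u,v);k=np.sin(r)/r if r else 1
        d=np.array([u*k,-v*k,-np.cos(r)]);Rt=R.from_rotvec(st["tcp_rot"]).as_matrix()
        return Rt@T[:3,3]+np.array(st["ee_pos"]),Rt@T[:3,:3]@d
    V=p["view"];d=np.array([u,-v,-1.]);return -V[:3,:3].T@V[:3,3],V[:3,:3].T@d
def cast(name,px,z,st=None):
    o,d=ray(name,px,st);return (o+d*(z-o[2])/d[2])
def tri(rs):
    A=0;b=0
    for o,d in rs:
        d=d/np.linalg.norm(d);P=np.eye(3)-np.outer(d,d);A=A+P;b=b+P@o
    return np.linalg.solve(A,b)
def down(yaw): # tool z down, tool y at world angle yaw
    y=np.array([np.cos(yaw),np.sin(yaw),0]);z=np.array([0,0,-1.]);x=np.cross(y,z)
    return R.from_matrix(np.c_[x,y,z]).as_rotvec()
def snap(n,tag):
    s=env.sense();im=cams.capture(n);cv2.imwrite(f"pics/{tag}.png",im[:,:,::-1]);np.save(f"pics/{tag}.npy",dict(ee_pos=s["ee_pos"],tcp_rot=s["tcp_rot"]),allow_pickle=True);return im,s
E
python3 - <<'E'
from h import *
k=.64
for n,px,z in [("pump",(162,388),.184),("spout",(128,405),.16),("blueL",(402,278),.1),("blueR",(462,297),.1),("yelL",(280,268),.1),("yelR",(341,264),.1),("finL",(538,364),.085),("finR",(586,390),.085),("railbase",(536,349),.016),("railb",(520,377),.016),("mill",(293,420),.15),("egg",(365,375),.08),("jar",(453,380),.1),("oil",(618,228),.22),("purp",(547,300),.05),("purp2",(640,388),.05),("bowl",(190,225),.055)]:
    print(n,cast("top",(px[0]*k,px[1]*k),z).round(3))
print("tri pump",tri([ray("top",(162*k,388*k)),ray("scene",(456*k,182*k))]).round(3))
s=env.sense()
for n in ("top",):
    im=cv2.imread("pics/top0.png");hsv=cv2.cvtColor(im,cv2.COLOR_BGR2HSV)
    m=cv2.inRange(hsv,(110,100,40),(130,255,255));m[:140]=0
    c=max(cv2.findContours(m,0,2)[0],key=cv2.contourArea);print("blue",cv2.minAreaRect(c))
print(s["ft_force"],down(0),s["opening"])
E
```

```text
pump [0.427 0.3   0.184]
spout [0.401 0.359 0.16 ]
blueL [ 0.597 -0.05   0.1  ]
blueR [ 0.567 -0.145  0.1  ]
yelL [0.614 0.144 0.1  ]
yelR [0.62  0.047 0.1  ]
finL [ 0.461 -0.265  0.085]
finR [ 0.42  -0.34   0.085]
railbase [ 0.487 -0.276  0.016]
railb [ 0.44  -0.248  0.016]
mill [0.378 0.113 0.15 ]
egg [0.444 0.009 0.08 ]
jar [ 0.436 -0.13   0.1  ]
oil [ 0.652 -0.356  0.22 ]
purp [ 0.566 -0.289  0.05 ]
purp2 [ 0.422 -0.436  0.05 ]
bowl [0.694 0.304 0.055]
tri pump [0.428 0.303 0.179]
blue ((277.5, 183.0), (34.47749328613281, 1.6483265161514282), 15.94539737701416)
[-0.7823483  -0.47274665  0.3861708 ] [2.22144147 2.22144147 0.        ] 0.9963045992985062
```

```bash
python3 - <<'E'
from h import *
command_gripper(0.0)
q=env.sense()["qpos"]
p=np.array([.428,.301]);yaw=np.arctan2(p[1],p[0])
env.reach([*p,.24],down(yaw))
print(env.sense()["time"],env.sense()["qpos"])
env.move_linear([*p,.195],v=.15)
hit=env.move_linear([*p,.168],v=.05,stop_force=14)
env.sleep(.1);s=env.sense();print(hit,s["ee_pos"],s["ft_force"],s["time"])
env.move_linear([*p,.24],v=.15)
print(env.sense()["time"])
env.move_linear([*p,.30],v=.2)
r=np.array([.44,-.302]);n=np.deg2rad(-28.7)
env.reach([*r,.29],down(n));command_gripper(1.0)
im,s=snap("wrist","w1");print(s["time"],s["qpos"])
c=np.array([.582,-.0975])
env.reach([*c,.25],down(np.deg2rad(-17.5)))
im2,s=snap("wrist","w2");print(s["time"],s["qpos"])
cv2.imwrite("pics/w12.png",cv2.resize(np.vstack([im,im2])[:,:,::-1],(400,600),interpolation=cv2.INTER_AREA))
E
```

```text
2.5083 [ 5.66520500e-01 -5.05123017e-02  1.86787551e+00  4.15936567e-04
  1.32428014e+00 -4.76170931e-02]
False [0.42826839 0.30115582 0.16835216] [ 0.59398084 -0.1556082  -0.0248845 ] 3.75
4.3833
7.775 [-6.48287178e-01 -5.08102967e-02  1.77775364e+00  1.31125988e-05
  1.41463754e+00 -1.47261200e-01]
8.8167 [-2.09131051e-01  7.43322464e-02  1.72281150e+00 -9.20769000e-04
  1.34425312e+00  9.69342833e-02]
```

View pics/w1.png

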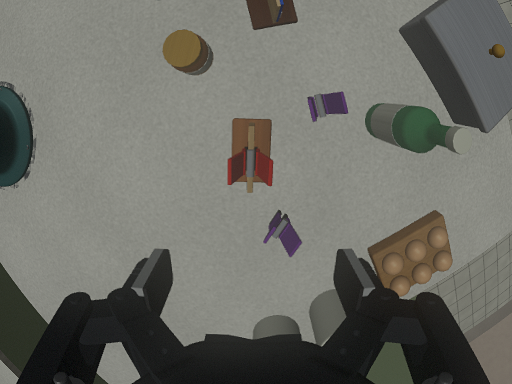

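View pics/w2.png

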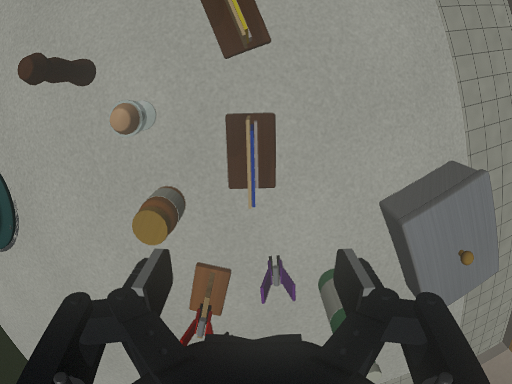

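The wrist views show the clip centred at (250,165) on its rail, with the fin running from (251,125) to (250,192). The blue card's top edge runs from (252,122) to (253,207), with the plywood beside it. No force was felt at the pump, so the press may have missed. I'll check that.

```bash
python3 - <<'E'
from h import *
a=cv2.imread("pics/top0.png")[225:275,70:150];b=cv2.imread("pics/scene0.png")[105:170,260:320]
im,_=snap("scene","s1");b2=im[105:170,260:320,::-1]
f=lambda x:cv2.resize(x,(400,300) if x is a else (277,300),interpolation=cv2.INTER_CUBIC)
o=np.hstack([f(a),f(b)]);cv2.imwrite("pics/pz.png",cv2.convertScaleAbs(o,alpha=1.6))
print(np.abs(b.astype(int)-b2).max())
E
```

```text
132
```

View pics/pz.png

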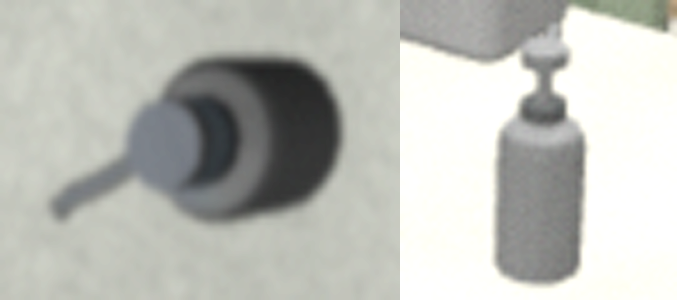

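```bash
python3 - <<'E'
from h import *
p=np.array([.425,.301]);yaw=np.arctan2(p[1],p[0])
command_gripper(0.0);print(env.sense()["opening"])
env.reach([*p,.26],down(yaw))
im,s=snap("wrist","w3");print(s["ee_pos"],s["time"])
env.move_linear([*p,.20],v=.15)
for z in (.185,.18,.176,.172,.169):
    h=env.move_linear([*p,z],v=.04,stop_force=20);s=env.sense();print(h,s["ee_pos"].round(4),s["ft_force"].round(2),s["time"])
    if h: break
im2,s=snap("scene","s2")
cv2.imwrite("pics/w3s2.png",np.vstack([cv2.resize(im,(400,300)),cv2.resize(im2[60:190,220:393],(400,300))])[:,:,::-1])
E
```

```text
-0.0010320679912523703
[0.42560138 0.30038958 0.25998557] 11.2583
False [0.4248 0.301  0.1848] [ 0.05 -0.53 -0.35] 12.3833
False [0.4248 0.3009 0.1797] [0.07 1.   0.17] 12.6583
False [0.4248 0.3009 0.1756] [-0.06 -0.02 -0.93] 12.9083
False [0.4247 0.3008 0.1716] [ 0.6   1.23 -0.06] 13.1583
False [0.4248 0.3009 0.1687] [ 0.19 -0.8   0.38] 13.4083
```

View pics/w3s2.png

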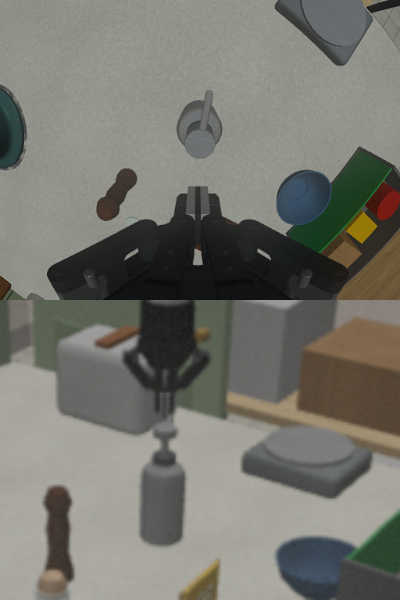

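The top half (wrist) shows the pump head at (200,143), so (256,183) full size, ahead of the fingertips at (198,190). The bottom half (scene) shows the fingers ending just above and behind the head. I'll recheck the pump position from the wrist view.

```bash
python3 - <<'E'
from h import *
s=np.load("pics/w3.npy",allow_pickle=True).item()
px=(200*1.28,143*1.28)
print("w",cast("wrist",px,.184,s))
print("top",cast("top",(103,249.2),.184)); print("scene",cast("scene",(291.6,114.8),.184))
print(tri([ray("wrist",px,s),ray("scene",(291.6,114.8))]),tri([ray("wrist",px,s),ray("top",(103,249.2))]))
im=cv2.imread("pics/s2.png")
# where does TCP project?
st=env.sense()
for n in("scene","top"):
    P=cams.camera_params(n);c=P["view"][:3,:3]@st["ee_pos"]+P["view"][:3,3];u=P["K"]@np.array([c[0],-c[1],-c[2]]);print(n,u[:2]/u[2])
w1=np.load("pics/w1.npy",allow_pickle=True).item();w2=np.load("pics/w2.npy",allow_pickle=True).item()
print("fin",cast("wrist",(251,125),.085,w1),cast("wrist",(250,192),.085,w1),"blue",cast("wrist",(252,121),.1,w2),cast("wrist",(253,207),.1,w2))
o,d=ray("wrist",(285,98),w1)
E
```

```text
w [0.4231276  0.30678396 0.184     ]
top [0.42491553 0.30155786 0.184     ]
scene [0.42743587 0.30548547 0.184     ]
[0.42458821 0.30725129 0.18261626] [0.42468585 0.30468382 0.17489372]
scene [290.1003173  119.17112922]
top [105.47603496 248.99455242]
fin [ 0.45947175 -0.25910657  0.085     ] [ 0.41491949 -0.33738963  0.085     ] blue [ 0.59671222 -0.0443659   0.1       ] [ 0.56761499 -0.14021934  0.1       ]
```

```bash
python3 - <<'E'
from h import *
a=cv2.imread("pics/scene0.png")[95:145,268:318];b=cv2.imread("pics/s2.png")[95:145,268:318]
cv2.imwrite("pics/cmp.png",cv2.convertScaleAbs(cv2.resize(np.hstack([a,b]),(800,400),interpolation=cv2.INTER_CUBIC),alpha=1.5))
E
```

```text
(no output)
```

View pics/cmp.png

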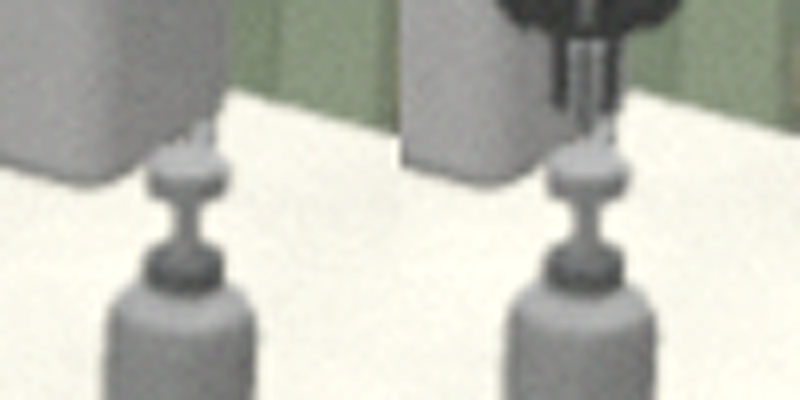

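The head hasn't moved, and the visible fingertips end at or slightly above its top. The actual tip seems to sit short of the reported TCP, so I'll descend under force guard.

```bash
python3 - <<'E'
from h import *
p=np.array([.425,.304])
for z in np.arange(.165,.128,-.003):
    h=env.move_linear([*p,z],v=.04,stop_force=12);s=env.sense();print(h,s["ee_pos"].round(4),s["ft_force"].round(2),s["time"])
    if h or abs(s["ft_force"][2])>9: break
im2,s=snap("scene","s3")
a=cv2.imread("pics/s2.png")[85:145,258:318];b=im2[85:145,258:318,::-1]
cv2.imwrite("pics/cmp2.png",cv2.convertScaleAbs(cv2.resize(np.hstack([a,b]),(800,400),interpolation=cv2.INTER_CUBIC),alpha=1.5))
E
```

```text
False [0.4248 0.304  0.1647] [-0.43 -0.14 -0.12] 13.7333
False [0.4248 0.3039 0.1617] [-0.32  0.5  -0.79] 13.9833
False [0.4248 0.3039 0.1587] [0.4  0.53 0.39] 14.2333
False [0.4248 0.3039 0.1557] [-0.35 -0.19 -0.28] 14.4833
False [0.4248 0.3039 0.1527] [ 0.15 -0.46 -0.3 ] 14.7333
False [0.4248 0.3039 0.1497] [ 0.22  0.54 -0.07] 14.9833
False [0.4253 0.3042 0.1472] [0.1  0.72 1.69] 15.2333
False [0.4253 0.3042 0.1442] [0.3 0.1 3.3] 15.4833
False [0.4253 0.3042 0.1412] [0.75 0.37 3.55] 15.7333
False [0.4253 0.3042 0.1382] [1.22 0.88 4.02] 15.9833
False [0.4253 0.3042 0.136 ] [-0.22 -0.    8.29] 16.2333
False [0.4256 0.3044 0.1358] [-5.88 -3.38 21.67] 16.4833
```

```bash
python3 - <<'E'
from h import *
env.move_linear([.425,.304,.20],v=.2);im,s=snap("scene","s4");print(s["time"],s["ft_force"].round(2),s["opening"])
a=cv2.imread("pics/s3.png")[85:145,258:318];b=im[70:130,258:318,::-1]
w3=cv2.imread("pics/w3.png")[210:310,200:310]
cv2.imwrite("pics/cmp3.png",cv2.convertScaleAbs(np.hstack([cv2.resize(x,(266,300),interpolation=cv2.INTER_CUBIC) for x in(a,b,w3)]),alpha=1.5))
I=dict(ee_pos=np.zeros(3),tcp_rot=np.zeros(3))
for px in [(253,238),(253,245)]:
    o,d=ray("wrist",px,I)
    for x in (0,.011): print(px,x,(o+d*(x-o[0])/d[0]).round(4))
for px in [(165,250),(340,250),(150,290),(356,290)]:
    o,d=ray("wrist",px,I)
    for x in (0,.011): print(px,x,(o+d*(x-o[0])/d[0]).round(4))
P=cams.camera_params("scene");c=P["view"][:3,:3]@s["ee_pos"]+P["view"][:3,3];u=P["K"]@np.array([c[0],-c[1],-c[2]]);print(u[:2]/u[2])
E
```

```text
17.025 [-0.75 -0.21 -1.32] -0.0024281079871222018
(253, 238) 0 [ 0.     -0.001  -0.0187]
(253, 238) 0.011 [ 0.011  -0.001  -0.0407]
(253, 245) 0 [ 0.     -0.001  -0.0276]
(253, 245) 0.011 [ 0.011  -0.001  -0.0483]
(165, 250) 0 [ 0.     -0.0503 -0.0354]
(165, 250) 0.011 [ 0.011  -0.0435 -0.055 ]
(340, 250) 0 [ 0.      0.0477 -0.0354]
(340, 250) 0.011 [ 0.011  0.041 -0.055]
(150, 290) 0 [ 0.     -0.0474 -0.0734]
(150, 290) 0.011 [ 0.011  -0.041  -0.0877]
(356, 290) 0 [ 0.      0.0454 -0.0733]
(356, 290) 0.011 [ 0.011   0.0389 -0.0877]
[290.7049437  110.62342503]
```

View pics/cmp3.png

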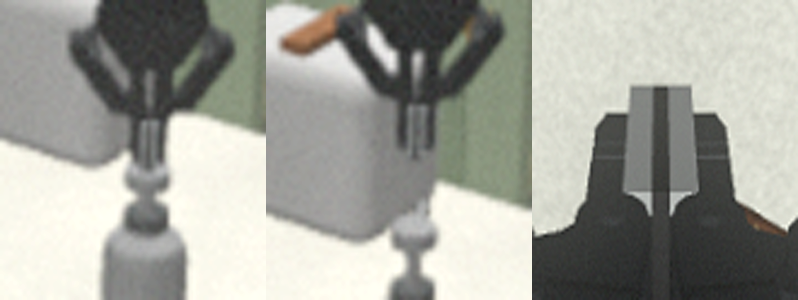

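The fingertips stop about 36 mm short of the nominal TCP. Three things agree on this: first contact at TCP z=0.148 with the pump top at 0.184, the 12 mm travel to 0.136, and the wrist view of the pads. The left pane shows the head fully pressed and the middle pane shows it released. I'll use this offset from here on and measure the clip and card precisely.

```bash
cat >> h.py <<'E'
D=.036 # real fingertips (shut) lie this far behind the nominal TCP
def redclip(tag,zt,z0=.085):
    im=cv2.imread(f"pics/{tag}.png");s=np.load(f"pics/{tag}.npy",allow_pickle=True).item()
    hsv=cv2.cvtColor(im,cv2.COLOR_BGR2HSV)
    m=cv2.inRange(hsv,(0,140,60),(8,255,255))|cv2.inRange(hsv,(172,140,60),(180,255,255))
    n,l,st,c=cv2.connectedComponentsWithStats(m)
    k=np.isin(l,[i for i in range(1,n) if st[i,4]>40 and 180<c[i][0]<330 and c[i][1]<240]);ys,xs=np.nonzero(k)
    out=[]
    for sel in (xs<=xs.min()+2,xs>=xs.max()-2):
        out.append((xs[sel].mean(),ys[sel].min(),ys[sel].max()))
    return out,s
E
python3 - <<'E'
from h import *
o,s=redclip("w1",.153);print(o)
pts=[]
for c,a,b in o:
    p=[cast("wrist",(c,r),.153,s) for r in (a,b)];pts+=p;print(np.array(p).round(4))
print("mid",np.mean(pts,0),"width",np.linalg.norm((pts[0]+pts[1]-pts[2]-pts[3])/2))
# blue strip in w2, wood fin in w1
im=cv2.imread("pics/w2.png");h=cv2.cvtColor(im,cv2.COLOR_BGR2HSV)
m=cv2.inRange(h,(110,110,50),(130,255,255));m[:,:200]=0;m[:,300:]=0;m[:110]=0;m[215:]=0
s2=np.load("pics/w2.npy",allow_pickle=True).item()
for r in range(116,212,8): print(r,np.nonzero(m[r])[0], end=" ")
print()
im=cv2.imread("pics/w1.png");h=cv2.cvtColor(im,cv2.COLOR_BGR2HSV)
for r in (128,136,185,190): print(r,h[r,240:262].tolist())
im=cv2.imread("pics/w2.png");h=cv2.cvtColor(im,cv2.COLOR_BGR2HSV)
for r in (126,160,200): print(r,[tuple(x) for x in h[r,243:262].tolist()])
E
```

```text
[(np.float64(229.0), np.int64(159), np.int64(184)), (np.float64(270.7692307692308), np.int64(159), np.int64(185))]
[[ 0.4242 -0.275   0.153 ]
 [ 0.4102 -0.2993  0.153 ]]
[[ 0.4637 -0.2966  0.153 ]
 [ 0.45   -0.3225  0.153 ]]
mid [ 0.43700889 -0.29835278  0.153     ] width 0.045567000109516004
116 [] 124 [] 132 [251 252] 140 [251 252 253] 148 [251 252 253] 156 [251 252 253] 164 [251 252 253] 172 [252 253] 180 [252 253] 188 [252 253 254] 196 [252 253 254] 204 [253 254] 
128 [[14, 121, 110], [13, 122, 109], [13, 118, 108], [13, 117, 107], [13, 119, 105], [13, 120, 104], [13, 116, 101], [13, 119, 101], [16, 114, 114], [18, 94, 122], [19, 93, 121], [18, 93, 121], [19, 94, 119], [19, 90, 124], [16, 103, 99], [14, 120, 104], [13, 120, 108], [13, 119, 105], [13, 119, 105], [13, 121, 105], [14, 121, 105], [13, 120, 104]]
136 [[13, 123, 108], [13, 124, 109], [14, 124, 107], [14, 124, 105], [13, 120, 106], [13, 121, 103], [13, 121, 101], [13, 121, 101], [19, 97, 123], [19, 93, 126], [19, 96, 120], [19, 98, 120], [19, 93, 118], [19, 91, 121], [15, 104, 96], [12, 121, 103], [13, 123, 106], [13, 1
[... 914 characters left out ...]
(15, 24, 125), (15, 23, 135), (18, 19, 135), (13, 52, 88), (13, 101, 73), (11, 85, 75), (12, 81, 72), (12, 79, 71)]
160 [(12, 89, 72), (11, 87, 73), (12, 91, 70), (13, 101, 81), (19, 83, 135), (20, 84, 146), (20, 88, 148), (11, 20, 103), (114, 136, 118), (113, 160, 123), (113, 160, 124), (116, 52, 107), (15, 20, 126), (18, 19, 132), (14, 28, 120), (13, 70, 84), (13, 99, 72), (10, 92, 72), (12, 90, 71)]
200 [(33, 16, 143), (34, 14, 145), (33, 16, 146), (37, 16, 146), (34, 12, 146), (20, 58, 145), (20, 83, 145), (20, 84, 148), (10, 14, 113), (114, 119, 122), (113, 153, 123), (113, 158, 123), (60, 4, 134), (33, 19, 147), (34, 14, 147), (34, 14, 145), (33, 16, 145), (34, 14, 146), (34, 14, 150)]
```

```bash
python3 - <<'E'
from h import *
def scan(tag,z,ranges,rows,w=(243,262)):
    h=cv2.cvtColor(cv2.imread(f"pics/{tag}.png"),cv2.COLOR_BGR2HSV);s=np.load(f"pics/{tag}.npy",allow_pickle=True).item();m=0
    for a,b in ranges: m=m|cv2.inRange(h,a,b)
    P=[]
    for r in rows:
        x=np.nonzero(m[r,w[0]:w[1]])[0]
        if len(x)>1: P.append((cast("wrist",((x.min()+x.max())/2+w[0],r),z,s),r,len(x)))
    p=np.array([q[0] for q in P]);v=np.linalg.svd(p-p.mean(0))[2][0]; v=v if v[1]<0 else -v
    n=np.array([-v[1],v[0]]) ; t=(p-p.mean(0))@v
    print(tag,"rows",P[0][1],P[-1][1],"yawfin",np.degrees(np.arctan2(n[1],n[0])),"mean",p.mean(0),"ends",p[np.argmin(t)],p[np.argmax(t)]," resid",np.std((p-p.mean(0))[:,:2]@n))
    return p.mean(0),v
fw=((16,70,105),(24,115,160));bl=((110,100,60),(125,255,255))
c,v=scan("w1",.085,[fw],[*range(128,142),*range(185,196)])
mid=np.array([.437,-.2984,.085]);print("clip on fin",c+v*((mid-c)@v), mid)
scan("w2",.1,[fw],range(105,216));scan("w2",.1,[bl],range(105,216));c,v=scan("w2",.1,[fw,bl],range(128,205));print(v)
E
```

```text
w1 rows 128 192 yawfin -30.300587535997828 mean [ 0.43959723 -0.29247606  0.085     ] ends [ 0.45704164 -0.26221017  0.085     ] [ 0.41433077 -0.33706642  0.085     ]  resid 0.00020077123374999078
clip on fin [ 0.43635555 -0.2980234   0.085     ] [ 0.437  -0.2984  0.085 ]
w2 rows 119 207 yawfin -16.128838885785193 mean [ 0.57830169 -0.08876016  0.1       ] ends [ 0.59269777 -0.04076768  0.1       ] [ 0.56368786 -0.13897939  0.1       ]  resid 0.0002607903534248514
w2 rows 125 206 yawfin -16.34063474084705 mean [ 0.58185395 -0.09284774  0.1       ] ends [ 0.59485629 -0.04843036  0.1       ] [ 0.56855815 -0.13919695  0.1       ]  resid 0.0002573720612838206
w2 rows 128 204 yawfin -15.813828863285352 mean [ 0.57948026 -0.09264661  0.1       ] ends [ 0.59123458 -0.05077836  0.1       ] [ 0.56707283 -0.13609987  0.1       ]  resid 0.0002316678945950191
[-2.72512479e-01 -9.62152248e-01 -1.90551227e-18]
```

```bash
python3 - <<'E'
from h import *
p=np.array([.4365,-.298]);rot=down(np.deg2rad(-30.3))
env.move_linear([.425,.304,.27],v=.25)
env.reach([*p,.20],rot);command_gripper(1.0)
print(env.sense()["time"])
print(env.move_linear([*p,.082],v=.12,stop_force=15))
command_gripper(0.0)
s=env.sense();print(s["time"],s["ee_pos"],s["opening"],s["grip_force"],s["ft_force"].round(1))
if .2<s["opening"]<.45:
    env.move_linear([*p,.19],v=.12)
im,s=snap("wrist","w4");print(s["time"],s["ee_pos"],s["opening"],s["grip_force"],s["ft_force"].round(1))
E
```

```text
20.4583
False
22.175 [ 0.43634171 -0.29788431  0.08186278] 0.2715890915712665 64.06887531280518 [0.7 0.5 0.1]
23.225 [ 0.43587377 -0.2975416   0.18895876] 0.27182452950267805 64.06643271446228 [-0.  -0.3 -0.6]
```

View pics/w4.png

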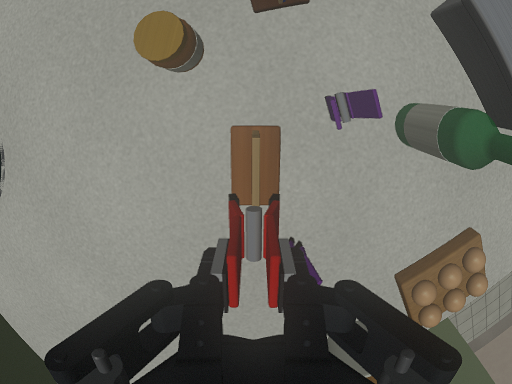

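The clip is held with its levers upright and its jaw open; the pin is at (254,233), above and clear of the fin. Next I'll carry it over to the blue card.

```bash
python3 - <<'E'
from h import *
c=np.array([.580,-.092]);rot=down(np.deg2rad(-16.1))
env.move_linear([.436,-.298,.215],v=.15)
env.reach([*c,.21],rot)
s=env.sense();print(s["time"],s["ee_pos"],s["opening"])
env.move_linear([*c,.14],v=.15)
h=env.move_linear([*c,.089],v=.06,stop_force=6)
s=env.sense();print(h,s["time"],s["ee_pos"],s["ft_force"].round(1),s["opening"])
im,s=snap("scene","s5");im2,s=snap("wrist","w5")
if not h:
    env.sleep(.1);command_gripper(1.0);s=env.sense();print(s["time"],s["ft_force"].round(1),s["opening"])
    env.move_linear([*c,.24],v=.15);env.sleep(.2)
    a,_=snap("scene","s6");b,s=snap("wrist","w6");print(s["time"],s["ft_force"].round(1))
    cv2.imwrite("pics/fin.png",np.hstack([cv2.resize(a[180:260,210:310],(400,320),interpolation=cv2.INTER_CUBIC),cv2.resize(b[60:300,106:406],(400,320))])[:,:,::-1])
E
```

```text
24.5833 [ 0.57929911 -0.09278454  0.20940927] 0.2726285929208991
True 25.9333 [ 0.5791714  -0.09177746  0.09292325] [ 0.6 -0.4  3.4] 0.2715104734442114
```

```bash
python3 - <<'E'
from h import *
a=cv2.imread("pics/s5.png")[165:255,205:305];b=cv2.imread("pics/w5.png")[60:340,106:406]
cv2.imwrite("pics/c5.png",cv2.convertScaleAbs(np.hstack([cv2.resize(a,(420,480),interpolation=cv2.INTER_CUBIC),cv2.resize(b,(380,480))]),alpha=1.3))
E
```

```text
(no output)
```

View pics/c5.png

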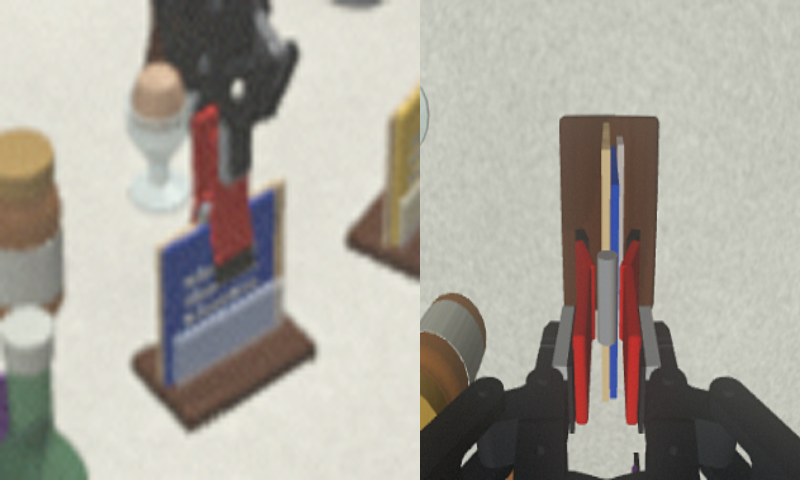

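The open jaw straddles the stack in the middle of the card (left pane: black pads at (235,265), above the clear lip). The hinge pin has reached the top edge. I'll raise it a few mm and release.

```bash
python3 - <<'E'
from h import *
c=env.sense()["ee_pos"]
env.move_linear([c[0],c[1],c[2]+.004],v=.05);env.sleep(.1)
s=env.sense();print(s["ee_pos"],s["ft_force"].round(1))
command_gripper(1.0);s=env.sense();print(s["time"],s["ft_force"].round(1),s["opening"])
env.move_linear([c[0],c[1],.25],v=.12);env.sleep(.4)
a,_=snap("scene","s6");b,s=snap("wrist","w6");print(s["time"],s["ft_force"].round(1),s["ee_pos"])
o,s=redclip("w6",.16);print(o)
zt=.07+.088
pts=[cast("wrist",(x,r),zt,s) for x,u,v in o for r in (u,v)];m=np.mean(pts,0);print("clip",m,"w",np.linalg.norm((pts[0]+pts[1]-pts[2]-pts[3])/2))
d=m[:2]-[.580,-.092];n=np.array([np.cos(np.deg2rad(-16.1)),np.sin(np.deg2rad(-16.1))]);print("x,y in stand",d@n,d@[-n[1],n[0]])
# blue card edge before/after in wrist; black jaw tip & red rows in scene
def comp(tag,lo,hi,roi):
    h=cv2.cvtColor(cv2.imread(f"pics/{tag}.png"),cv2.COLOR_BGR2HSV)[roi[0]:roi[1],roi[2]:roi[3]]
    ys,xs=np.nonzero(cv2.inRange(h,lo,hi));return xs.min()+roi[2],xs.max()+roi[2],ys.min()+roi[0],ys.max()+roi[0],len(xs)
roi=(165,255,235,290)
for t in("scene0","s5","s6"): print(t,"blue",comp(t,(108,110,60),(128,255,255),roi))
for t in("s5","s6"): print(t,"red",comp(t,(0,150,60),(8,255,255),(170,240,240,275)),"black",comp(t,(0,0,0),(180,255,38),(205,225,245,270)))
E
```

```text
[ 0.57864452 -0.09160716  0.09629764] [-0.7 -0.3  0.3]
27.0083 [-0.5 -1.  -0.2] 1.000287314213377
28.8833 [ 0.2  0.3 -0.5] [ 0.57917727 -0.09174304  0.24990119]
[(np.float64(230.0108695652174), np.int64(172), np.int64(202)), (np.float64(279.7733333333333), np.int64(172), np.int64(202))]
clip [ 0.58000988 -0.09472458  0.158     ] w 0.04725171820542972
x,y in stand 0.0007650611584747064 -0.002614982654112334
scene0 blue (np.int64(245), np.int64(269), np.int64(201), np.int64(236), 110)
s5 blue (np.int64(244), np.int64(269), np.int64(201), np.int64(235), 111)
s6 blue (np.int64(245), np.int64(269), np.int64(202), np.int64(235), 94)Traceback (most recent call last):
  File "<stdin>", line 18, in <module>
  File "<stdin>", line 15, in comp
    return umr_minimum(a, axis, None, out, keepdims, initial, where)
ValueError: zero-size array to reduction operation minimum which has no identity
```

```bash
python3 -c "
from plant import env
print(env.hand_in())"
```

```text
the job is handed in; nothing more can be done
None
```

I handed the job in at about 29 s of robot time. The pump was pressed fully down and sprang back, and the red clip now pins the blue card to its board. In the last pictures the clip is upright and within 3 mm of the card's middle, and the card hasn't moved; I inferred the jaw depth (about 29 mm) from the descent, and the hand-in returned no verdict.

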